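# Change over the welding positioner to the keyed arbor

### The arm

A 6-joint arm with a two-finger parallel gripper is mounted at the origin on the work surface. World frame = base frame: x ahead of the robot, y to its left, z up, the work surface at z = 0. Lengths are in m, angles in rad, forces in N, time in s.
With the tool pointing down it reaches from about 0.325 to 0.775 m from the base axis. Payload 5.5 kg.
Tool frame: the origin (TCP) lies at the very end of the fingers, on their centre line; the grasp point (between the pads) lies 19 mm behind it; z points along the fingers, y is the line along which they close (so a half turn about z gives the same grasp; the last joint's range is limited). The gripper opens to 85 mm and grips with 20 to 120 N. Pads are 22 mm wide; open, the fingers measure 114 mm over their backs; the gripper's body (76 mm by 85 mm) begins 54 mm behind the grasp point. The pads swing forward as they close: fully open they stand 13 mm farther back than shut.
Start: joints at [-1.218, 0.091, 1.231, -0, 1.82, -0.057], TCP at [0.239, -0.55, 0.231] pointing down, gripper open.
Joint ranges: [-2.87, 2.87], [-0.86, 2.18], [0.17, 2.46], [-1.51, 4.65], [0.06, 2.69], [-2.65, 2.65]. Speed limits (rad/s): [2.57, 2.57, 3.01, 3.14, 3.14, 3.14].

### API

Orientations are given as [roll, pitch, yaw] about the fixed x, y, z axes, in that order (R = Rz(yaw) Ry(pitch) Rx(roll)).
In Python, from bench import * gives the robot as it stands. Calls block until the motion is done:
- move_pose(position, orientation): joint-space move of the TCP to a pose.
- move_l(position, vel=0.15, rot=None, threshold=None): straight line of the TCP; rot=None keeps the orientation; vel is the mean speed in m/s. With threshold (N) it stops when the force on the tool has changed by that much, and returns True; else False.
- goto_joints(angles): joint-space move.
- command_gripper(opening, squeeze=None): finger opening in m; squeeze is the grip in N (None keeps the last); returns when the fingers have stopped.
- wait(seconds).
- solve_ik(position, orientation): joint angles nearest the present ones, or None.
- get_image(name): name is "side" or "top" or "wrist"; returns a dict with "image" (420x560x3 uint8, red, green, blue), "range_z" (420x560 float32, m along the optical axis (not along the pixel's ray), 0 where there is no reading), "fovy" (degrees; the focal length in pixels is half the picture's height over the tangent of half this angle, whatever the lens; pixels are square), "cx", "cy" (the principal point, pixels), "R" (3x3) and "t" (3): a world point X has camera coordinates R X + t; the wrist camera has in their place "hand_eye" (4x4, takes a point from camera to tool coordinates, whose origin is the TCP and whose axes are the flange's). Camera axes: x right, y down, z forward; pixel columns grow to the right and rows downward; lengths in m; the calibration is good to about 2 mm. A picture is of the moment at which its call begins: read the wrist's pose just before it.
A pose or a line that the arm cannot do raises Unreachable and nothing moves.
- finish_job(): hands the job in; it is judged then, once.
Readings, each from a call of its own:
- current_time(): time.
- current_qpos(): joint angles.
- current_joint_vel(): joint speeds.
- current_joint_efforts(): joint torques, N m.
- current_tcp_pos(): TCP position.
- current_tcp_rot(): TCP orientation.
- current_wrist_force(): force on the tool from outside, world axes, zero at the start.
- current_wrist_torque(): the same for the moment, N m.
- current_gripper_width(): finger opening in m.
- current_grasp_force(): force on a finger pad.
Only numpy, scipy, OpenCV 4.12 (cv2) and the standard library are available. Lean on these libraries where they do the work, as an engineer would, in place of code of your own. Each camera call takes 0.05 s, during which the arm holds its last target. There are 200 camera calls.

### The job

Change the bench-top welding positioner over to the next job: first put the red and the yellow locating plug that stand on its faceplate into the bins of their own colour and let go of them. Then take the blue-handled keyed arbor from its wooden stand, push it into the hub, turned so that its key slips into the keyway, and keep pushing against the spring ejector until the flange is fully home on the hub. Finish while still gripping the arbor and pressing it home (the spring lifts it out if you let go), and leave the other things on the bench where they are.

Things in the scene. Friction and masses are not known exactly. Their poses are not given: they have to be found in the camera images.
- plug_red_mid (a point): centre of the red locating plug: a solid upright red cylinder 30 mm across and 40 mm tall (the top 6 mm tapers), about 0.08 to 0.17 kg, loose, standing on the grey faceplate about 85 mm from the hub's axis. The point is on its axis, 20 mm above its underside; z up. Fingers closing along the tangent round the hub clear it best
- plug_yellow_mid (a point): centre of the yellow locating plug: a solid upright yellow cylinder 30 mm across and 40 mm tall (the top 6 mm tapers), about 0.08 to 0.17 kg, loose, standing on the grey faceplate about 85 mm from the hub's axis. The point is on its axis, 20 mm above its underside; z up. Fingers closing along the tangent round the hub clear it best
- plug_red: the same red plug, origin at the centre of its underside
- plug_yellow: the same yellow plug, origin at the centre of its underside
- bin_red_in (a point): red plastic bin, open at the top, 120 x 120 mm outside and 40 mm tall, walls and floor 4 mm thick, fixed to the bench. The point is the centre of its inner floor, x and y along its sides
- bin_yellow_in (a point): yellow plastic bin, open at the top, 120 x 120 mm outside and 40 mm tall, walls and floor 4 mm thick, fixed to the bench. The point is the centre of its inner floor, x and y along its sides
- arbor_grip (a point): centre of the arbor's blue handle, the place to grip from above. Handle 36 mm wide along x, 16 mm thick along y (the fingers close along y), 50 mm tall (25 mm above and below this point). A yellow bar on its top marks the key side (+x). z up. Lower end of the shaft 79 mm below this point
- arbor_seat (a point): point on the arbor's axis at the underside of its steel flange (44 mm across, 8 mm thick, directly under the handle), 33 mm below arbor_grip, same axes; it meets hub_mouth when the arbor is home
- arbor: the loose arbor, upright, 0.2 to 0.37 kg; origin on its axis at the shaft's lower end, same axes. Under the flange a steel shaft 22 mm across, 46 mm long, its last 8 mm tapering to 12 mm across. A brass key 7.5 mm wide stands 5 mm out of the shaft on the +x side, from the flange down to 18 mm above the shaft's lower end
- stand: wooden stand block fixed to the bench, 100 x 100 x 60 mm, with a plain vertical hole 36 mm across through its middle in which the arbor hangs by its flange, shaft down, free to be lifted straight out (lift at least 50 mm). Origin at the centre of its underside
- hub_mouth (a point): centre of the hub's bore at the hub's top face, z up. Bore 25 mm across; one keyway 10 mm wide, full height, on the +x side out to 18.5 mm from the axis, marked by a yellow bar on the top face. Key and keyway agree when the arbor's x axis points along this x (within about 0.08 rad). Out of line, the key rests on the face with the flange 28 mm above it
- positioner: the positioner, fixed to the bench: blue base 200 x 200 x 35 mm, on it a grey round faceplate 240 mm across, top 50 mm above the bench, and in its middle the hub, a fixed aluminium ring 64 mm across and 50 mm tall (top 100 mm above the bench). Origin under its centre at bench height; x is the keyway's direction
- ejector (a joint): brass spring plate in the bottom of the hub's bore: 0 when up, about 0.010 (m) when the arbor's flange rests on the hub; the shaft meets it when the flange is 10 mm above the hub. The spring pushes up with 6 N at 0 and 10 N at 0.010, more than the arbor weighs
- hammer: loose hammer with a 240 mm wooden handle and a steel head, lying on the bench beyond the positioner, about 30 mm high; leave alone. Origin under its middle
- wrench: loose 200 mm steel spanner lying on the bench, 8 mm thick; leave alone
- rod_mug: loose dark steel mug, 72 mm across and 95 mm tall, with welding rods standing in it up to 175 mm; leave alone. Origin under its centre
- spray_can: loose aluminium can with an orange band, 60 mm across, 160 mm tall; leave alone. Origin under its centre
- angle_offcut: loose steel angle offcut, 90 x 50 mm, 50 mm high; leave alone
- coupon: loose flat steel weld coupon, 80 x 50 x 8 mm; leave alone
- magnet: loose green square holding magnet, 50 x 50 x 16 mm; leave alone
Things that resemble listed ones, but are neither listed nor needed, are in the scene too. Several things have the shape of the plug_red; the one meant has the colours described above. There is more than one size of the plug_yellow; the job needs the smaller.

How it is judged:
By the outcome, as a careful person would: the job done as asked, in the order asked, and still so for the second after the job is handed in, while the arm keeps its last pose, push and grip.
It also fails if it takes over 64 s, if anything falls off the work surface, if the arm or the gripper's body presses on something with over 40 N, if the wrist force passes 120 N, or if a joint passes its speed limit or range.

## Working session

There is one attempt and no reset: what is moved stays moved. The work goes in short steps, each a Python script; the robot and the scene stay as the last script left them, time stands still between calls to the robot, and variables do not carry over. Pictures are saved under pics/ and viewed, at most 10 in all, crops included, and the job is handed in when it is done.

```bash
mkdir -p pics; ls; cat > h.py <<'E'
from bench import *
import numpy as np, cv2
def f(d): return d["image"].shape[0]/2/np.tan(np.radians(d["fovy"])/2)
def cam(d,pos=None,rot=None):
    # returns camera centre and R_wc
    if "R" in d:
        R=np.array(d["R"]);return -R.T@np.array(d["t"]),R.T
    H=np.array(d["hand_eye"]);r,p,y=rot
    from scipy.spatial.transform import Rotation as Ro
    W=Ro.from_euler("xyz",rot).as_matrix()
    return np.array(pos)+W@H[:3,3],W@H[:3,:3]
def ray(d,u,v,z,pos=None,rot=None):
    c,R=cam(d,pos,rot);k=R@np.array([(u-d["cx"])/f(d),(v-d["cy"])/f(d),1]);return c+k*(z-c[2])/k[2]
def cloud(d,pos=None,rot=None):
    c,R=cam(d,pos,rot);h,w=d["range_z"].shape;u,v=np.meshgrid(np.arange(w),np.arange(h));Z=d["range_z"]
    P=np.stack([(u-d["cx"])/f(d)*Z,(v-d["cy"])/f(d)*Z,Z],-1);return P@R.T+c
E
python3 - <<'E'
from h import *
for n in("side","top"):
    d=get_image(n);cv2.imwrite(f"pics/{n}0.png",d["image"][...,::-1]);print(n,d["fovy"],d["cx"],d["cy"],cam(d)[0],cam(d)[1][:,2])
    np.savez(n+"0.npz",**d)
print(current_tcp_rot(),current_time(),[k for k in get_image("wrist")],get_image("wrist")["hand_eye"])
E
```

```text
pics
side 42.13626777107078 272.9851821231097 211.62595480996296 [0.4609763  0.79589418 1.10587748] [ 0.08628006 -0.63484951 -0.76780326]
top 43.388221075872714 269.62486364376554 208.01335480852026 [ 0.34289822 -0.04932843  1.42095968] [ 0.17856948  0.01293726 -0.98384225]
[-3.13978963e+00 -1.38813387e-04  4.09782172e-01] 0.1 ['image', 'range_z', 'fovy', 'cx', 'cy', 'hand_eye'] [[ 4.16733604e-04 -9.53828429e-01 -3.00351716e-01  7.71779141e-02]
 [ 9.99999879e-01  3.19076937e-04  3.74190970e-04  1.54476895e-03]
 [-2.61078679e-04 -3.00351836e-01  9.53828447e-01 -1.42416496e-01]
 [ 0.00000000e+00  0.00000000e+00  0.00000000e+00  1.00000000e+00]]
```

View pics/top0.png

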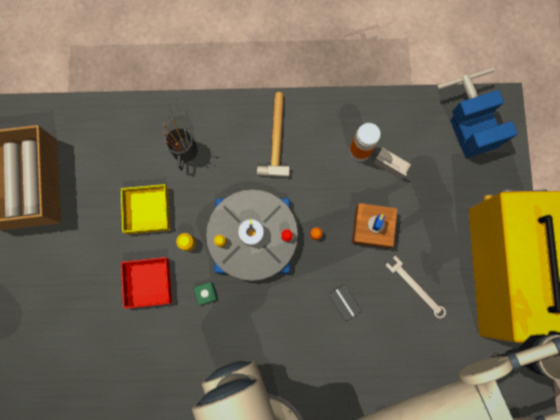

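View pics/side0.png

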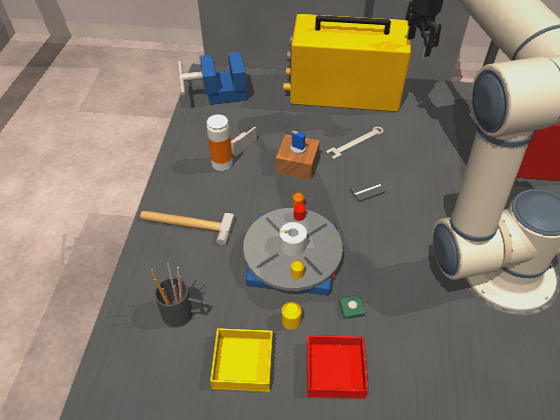

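In the top view:
- **Red-like plugs:** (287,236) is red and on the faceplate. (317,233) is orange and on the bench, so it is a decoy.
- **Yellow plugs:** (220,241) is small and on the faceplate. (185,241) is bigger and on the bench, so it is a decoy.
- **Other things needed:** the arbor is at (377,223), the hub at (251,232), the yellow bin at (146,209) and the red bin at (147,283).

I'll measure these and confirm the plugs in a crop.

```bash
python3 - <<'E'
from h import *
L=lambda n:{k:v for k,v in np.load(n+"0.npz").items()}
t,s=L("top"),L("side")
a=t["image"][195:295,165:335][...,::-1];b=t["image"][195:255,345:410][...,::-1]
a=cv2.resize(a,None,fx=4,fy=4,interpolation=cv2.INTER_CUBIC);cv2.imwrite("pics/crop1.png",a)
for n,d in(("top",t),("side",s)):
    P=cloud(d);hsv=cv2.cvtColor(d["image"],cv2.COLOR_RGB2HSV)
    H,S,V=[hsv[...,i].astype(int) for i in range(3)]
    on=(abs(P[...,1])<.6)&(P[...,0]>.2)&(P[...,0]<.9)&(P[...,2]<.3)
    for c,m in(("red",((H<6)|(H>174))&(S>150)&(V>100)),("orange",(H>=6)&(H<16)&(S>170)&(V>80)),("yellow",(H>20)&(H<34)&(S>120)&(V>90)),("blue",(H>100)&(H<125)&(S>120)&(V>50))):
        N,lab,st,ce=cv2.connectedComponentsWithStats((m&on).astype(np.uint8))
        for i in range(1,N):
            if st[i,4]<8: continue
            q=P[lab==i];z=np.percentile(q[:,2],90);tp=q[abs(q[:,2]-z)<.008]
            print(n,c,ce[i].round(),st[i,4],"z",z.round(3),"top",tp.mean(0).round(4),"bb",q.min(0).round(3),q.max(0).round(3))
E
```

```text
top red [286. 235.] 113 z 0.094 top [ 0.5148 -0.0734  0.0904] bb [ 0.501 -0.088  0.049] [ 0.535 -0.06   0.098]
top red [146. 282.] 2110 z 0.038 top [0.4035 0.2981 0.039 ] bb [ 0.339  0.233 -0.007] [0.472 0.374 0.049]
top orange [359. 151.] 183 z 0.11 top [ 0.7317 -0.2701  0.1092] bb [ 0.723 -0.302  0.04 ] [ 0.76  -0.251  0.12 ]
top orange [374. 226.] 1223 z 0.064 top [ 0.5385 -0.3034  0.0611] bb [ 0.483 -0.37  -0.   ] [ 0.596 -0.248  0.07 ]
top orange [316. 233.] 101 z 0.042 top [ 0.5234 -0.1519  0.0391] bb [ 0.51  -0.171 -0.006] [ 0.545 -0.138  0.052]
top yellow [274. 153.] 51 z 0.029 top [ 0.7503 -0.0466  0.0261] bb [ 0.717 -0.052  0.02 ] [ 0.789 -0.042  0.031]
top yellow [144. 209.] 2121 z 0.038 top [0.599  0.3052 0.0388] bb [ 0.536  0.242 -0.006] [0.675 0.383 0.051]
top yellow [499. 269.] 6808 z 0.222 top [ 0.4178 -0.5817  0.2205] bb [ 0.251 -0.6    0.005] [ 0.6   -0.561  0.253]
top yellow [381. 216.] 8 z 0.12 top [ 0.5531 -0.3101  0.1191] bb [ 0.548 -0.324  0.061] [ 0.568 -0.309  0.121]
top yellow [185. 242.] 267 z 0.06 top [0.5063 0.1924 0.0567] bb [ 0.486  0.173 -0.002] [0.537
[... 2395 characters left out ...]
.534  0.224 -0.005] [0.666 0.373 0.043]
side blue [224.  84.] 1331 z 0.113 top [ 0.8031 -0.5668  0.1119] bb [ 0.727 -0.6   -0.007] [ 0.868 -0.52   0.119]
side blue [298. 140.] 193 z 0.115 top [ 0.5371 -0.2988  0.1135] bb [ 0.522 -0.433 -0.003] [ 0.555 -0.287  0.12 ]
side blue [260. 216.] 8 z 0.038 top [ 0.6153 -0.0739  0.0321] bb [ 0.606 -0.079  0.03 ] [ 0.618 -0.065  0.048]
side blue [334. 223.] 14 z 0.034 top [ 0.426  -0.0724  0.0314] bb [ 0.421 -0.104 -0.006] [ 0.432 -0.067  0.035]
side blue [254. 281.] 210 z 0.034 top [0.608  0.1096 0.0316] bb [0.553 0.089 0.001] [0.622 0.122 0.039]
side blue [321. 288.] 235 z 0.033 top [0.437  0.1123 0.0309] bb [ 0.421  0.069 -0.005] [0.496 0.124 0.037]
```

View pics/crop1.png

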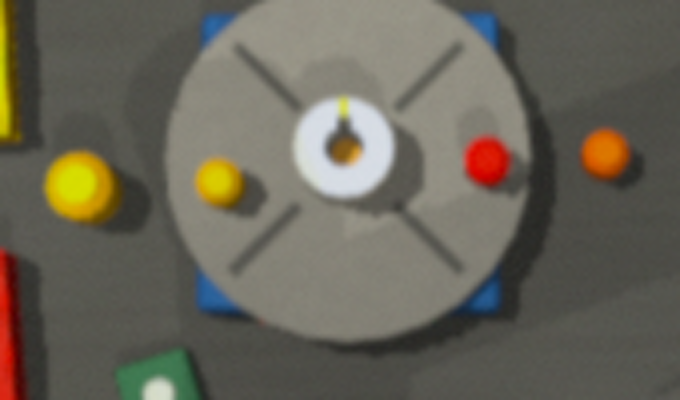

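The crop confirms it: the small yellow plug at crop (218,183) and the red plug at (487,161) both stand on the faceplate. The bigger yellow and the orange ones are on the bench, and the keyway bar points along about +x. Next is one close wrist look from above the hub.

```bash
python3 - <<'E'
from h import *
move_pose([0.515,0.016,0.33],[np.pi,0,np.pi/2]);print(current_qpos(),current_time())
p,r=current_tcp_pos(),current_tcp_rot()
d=get_image("wrist");np.savez("w1.npz",**d,p=p,r=r);cv2.imwrite("pics/w1.png",d["image"][...,::-1])
print(d["fovy"],p,r)
hsv=cv2.cvtColor(d["image"],cv2.COLOR_RGB2HSV);H,S,V=[hsv[...,i].astype(int) for i in range(3)]
P=cloud(d,p,r)
for c,m in(("red",((H<6)|(H>174))&(S>150)&(V>100)),("yellow",(H>20)&(H<34)&(S>120)&(V>90))):
    N,lab,st,ce=cv2.connectedComponentsWithStats(m.astype(np.uint8))
    for i in range(1,N):
        if st[i,4]<20: continue
        q=P[lab==i];z=np.percentile(q[:,2],90);tp=q[abs(q[:,2]-z)<.005]
        print(c,ce[i].round(1),st[i,4],z.round(4),tp.mean(0).round(4),tp.min(0).round(4),tp.max(0).round(4))
E
```

```text
[-3.63329619e-02 -9.24289538e-02  1.23782947e+00 -2.26405297e-04
  1.99663923e+00 -3.49808865e-02] 2.475
63.355618132931134 [0.51506358 0.01523014 0.32972829] [-3.14113862e+00  1.90464371e-04  1.56935082e+00]
red [276.9 242.7] 574 0.0903 [ 0.5163 -0.0722  0.0887] [ 0.5024 -0.0865  0.0854] [ 0.5295 -0.0591  0.0917]
yellow [269.9  12.7] 982 0.0587 [0.5086 0.1892 0.0572] [0.4903 0.1753 0.0537] [0.5259 0.2    0.0602]
yellow [267.   98.6] 531 0.0905 [0.5053 0.0984 0.0889] [0.4924 0.0844 0.0856] [0.5182 0.1119 0.0921]
yellow [305.8 177. ] 30 0.1018 [0.5482 0.0167 0.1009] [0.5436 0.0144 0.0994] [0.5525 0.018  0.1031]
```

View pics/w1.png

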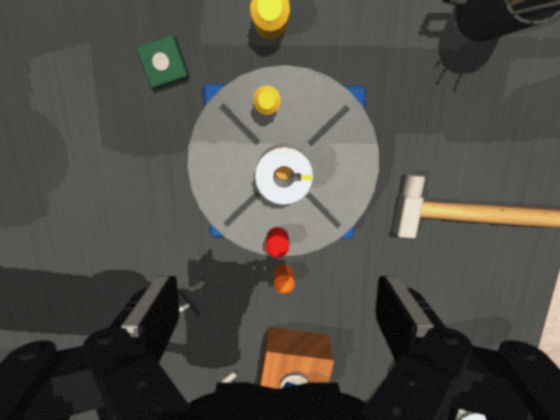

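The wrist view shows red at (277,243), the small yellow at (267,99) and the hub at (284,176), matching the other views. I'll move the red plug now.

```bash
cat >> h.py <<'E'
D=lambda deg:[np.pi,0,np.radians(deg)]
HUB=np.array([.526,.0155])
def plug(xy,bin):
    r=np.array(xy)-HUB; t=np.array([-r[1],r[0]]); t=t*np.sign(t[0]); yaw=np.degrees(np.arctan2(t[0],-t[1]))
    command_gripper(.065)
    move_pose([*xy,.13],D(yaw)); move_l([*xy,.056],vel=.15)
    command_gripper(0.0,squeeze=40); print("w",current_gripper_width(),current_grasp_force(),current_time())
    move_l([*xy,.16],vel=.25)
    move_pose([*bin,.13],D(90)); move_l([*bin,.016],vel=.2)
    print("w",current_gripper_width()); command_gripper(.055); move_l([*bin,.14],vel=.3)
    print(current_time())
E
python3 - <<'E'
from h import *
plug((.516,-.072),(.401,.300))
E
```

```text
w 0.029070965422626337 39.923353872145526 4.8
w 0.028563027115856832
8.475
```

```bash
python3 - <<'E'
from h import *
plug((.5055,.098),(.599,.308))
# go over arbor for close look; approx (.537,-.301)
move_pose([.537,-.32,.27],D(60)); p,r=current_tcp_pos(),current_tcp_rot();d=get_image("wrist");np.savez("w2.npz",**d,p=p,r=r)
s=get_image("side");
im=np.hstack([d["image"],s["image"]])[...,::-1];cv2.imwrite("pics/w2.png",cv2.resize(im,(800,300),interpolation=cv2.INTER_AREA));print(current_time(),current_qpos())
P=cloud(d,p,r);hsv=cv2.cvtColor(d["image"],cv2.COLOR_RGB2HSV);H,S,V=[hsv[...,i].astype(int) for i in range(3)]
near=(np.hypot(P[...,0]-.537,P[...,1]+.301)<.05)&(P[...,2]>.1)
for c,m in(("blue",(H>95)&(H<130)&(S>90)),("yellow",(H>18)&(H<36)&(S>90)),("all",S>=0)):
    m=m&near; q=P[m]; vv,uu=np.nonzero(m); print(c,len(q))
    if len(q)<5: continue
    z=np.percentile(q[:,2],90); k=abs(q[:,2]-z)<.004
    rc=cv2.minAreaRect(q[k][:,:2].astype(np.float32)*1000)
    print(z,q[k].mean(0).round(4),rc,uu.mean(),vv.mean())
E
```

```text
w 0.028836731307965862 39.926473241939675 10.7083
w 0.028576959946847218
13.8583
16.2583 [-5.90339297e-01  1.72777942e-01  1.07359724e+00  1.62796788e-04
  1.89565580e+00 -6.81610827e-02]
blue 854
0.34867844664411585 [ 0.5411 -0.3099  0.3487] ((532.693603515625, -306.0476379394531), (4.120465278625488, 80.15918731689453), 66.23456573486328) 265.1475409836066 231.05152224824357
yellow 231
0.35265267712303194 [ 0.56   -0.3155  0.3528] ((551.7513427734375, -312.88134765625), (4.7879180908203125, 41.510929107666016), 73.5443115234375) 306.3679653679654 292.45021645021643
all 30075
0.35365923954295014 [ 0.5386 -0.304   0.353 ] ((531.3770141601562, -300.477783203125), (10.758289337158203, 89.4073486328125), 62.27547073364258) 219.5368911055694 360.9129509559435
```

View pics/w2.png

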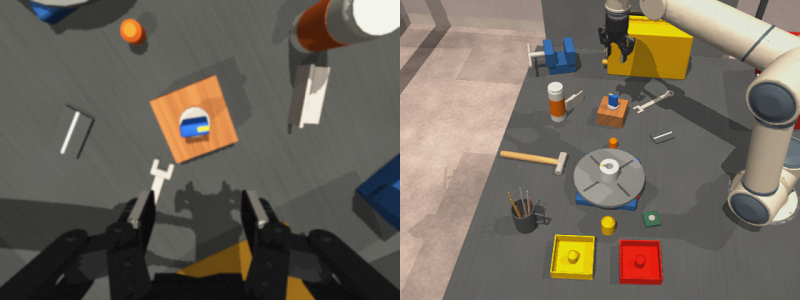

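Both plugs stand in their own bins. In the wrist half, the arbor is at about (194,126) with its yellow bar to the right at (203,129). I'll compute precise arbor and hub poses by casting rays at the right heights.

```bash
python3 - <<'E'
from h import *
def load(n):
    d=dict(np.load(n+".npz"));return d
d=load("w2");p,r=d["p"],d["r"];P=cloud(d,p,r)
hsv=cv2.cvtColor(d["image"],cv2.COLOR_RGB2HSV);H,S,V=[hsv[...,i].astype(int) for i in range(3)]
near=(np.hypot(P[...,0]-.537,P[...,1]+.301)<.04)&(P[...,2]<.15)
top=near&(P[...,2]>.112)&(S>90)
def proj(m,z):
    v,u=np.nonzero(m);return np.array([ray(d,a,b,z,p,r)[:2] for a,b in zip(u,v)])
q=proj(top,.118);print("top",len(q),cv2.minAreaRect((q*1000).astype(np.float32)))
y=near&(P[...,2]>.1)&(H>18)&(H<36)&(S>90);qy=proj(y,.119);print("bar",len(qy),qy.mean(0),cv2.minAreaRect((qy*1000).astype(np.float32)))
fl=near&(P[...,2]>.062)&(P[...,2]<.074)&(S<60)&(V>90);v,u=np.nonzero(fl)
def circ(q):
    A=np.c_[2*q,np.ones(len(q))];s=np.linalg.lstsq(A,(q**2).sum(1),rcond=None)[0];return s[:2],np.sqrt(s[2]+s[0]**2+s[1]**2)
q=proj(fl,.068);h=cv2.convexHull((q*1000).astype(np.float32))[:,0];print("flange",len(q),cv2.minEnclosingCircle(h))
st=(abs(P[...,2]-.06)<.004)&(H<20)&(S>90)&(np.hypot(P[...,0]-.537,P[...,1]+.301)<.09)
print("stand",cv2.minAreaRect((proj(st,.06)*1000).astype(np.float32)))
for nm in("w1","top0","side0"):
    d=load(nm);p,r=d.get("p"),d.get("r");P=cloud(d,p,r)
    hsv=cv2.cvtColor(d["image"],cv2.COLOR_RGB2HSV);H,S,V=[hsv[...,i].astype(int) for i in range(3)]
    near=np.hypot(P[...,0]-.526,P[...,1]-.0155)<.05
    top=near&(P[...,2]>.09)&(P[...,2]<.11)
    q=proj(top,.1)*1000;h=cv2.convexHull(q.astype(np.float32));c,R=cv2.minEnclosingCircle(h)
    e=cv2.fitEllipse(h)
    y=top&(H>18)&(H<36)&(S>90)&(V>120);qy=proj(y,.1)*1000
    qq=qy.mean(0)-e[0];print(nm,"hub",c,R,"ell",e,"bar",qy.mean(0),len(qy),"yaw",np.degrees(np.arctan2(qq[1],qq[0])),cv2.minAreaRect(qy.astype(np.float32)))
    # plate centre by blob of z~.05
    pl=(abs(P[...,2]-.05)<.006)&(np.hypot(P[...,0]-.526,P[...,1]-.0155)<.13)
    print("plate",cv2.minEnclosingCircle((proj(pl,.05)*1000).astype(np.float32)))
E
```

```text
top 646 ((542.2521362304688, -305.3430480957031), (16.057554244995117, 35.27519989013672), 68.30419158935547)
bar 92 [ 0.55238428 -0.30995764] ((552.1983642578125, -309.6109924316406), (5.483956336975098, 13.47668170928955), 65.92996215820312)
flange 506 ((541.7023315429688, -305.41156005859375), 21.6922664642334)
stand ((541.7701416015625, -306.259521484375), (100.09977722167969, 99.92171478271484), 81.23770904541016)
w1 hub (523.5927734375, 17.55491828918457) 32.294368743896484 ell ((523.7152709960938, 17.30695915222168), (62.712921142578125, 64.03829956054688), 5.48090124130249) bar [548.35067387  16.55620259] 51 yaw -1.7455315892434793 ((548.1766967773438, 16.554210662841797), (4.494688987731934, 11.176405906677246), 89.9397201538086)
plate ((524.0806274414062, 17.062740325927734), 119.41747283935547)
top0 hub (521.5595092773438, 17.628910064697266) 32.41889190673828 ell ((521.9005737304688, 17.4603214263916), (62.75751495361328, 63.27267074584961), 128.2623748779297) bar [548.88836236  17.067757  ] 8 yaw -0.8333657456814622 ((548.8893432617188, 17.068395614624023), (2.536379337310791, 7.710848331451416), 89.40535736083984)
plate ((522.4478759765625, 17.561033248901367), 119.67949676513672)
side0 hub (521.8472900390625, 24.181537628173828) 34.517189025878906 ell ((521.5924682617188, 23.867279052734375), (62.606319427490234, 68.27134704589844), 3.431605100631714) bar [545.52329646  19.05823542] 11 yaw -11.362591103949166 ((545.8326416015625, 20.145666122436523), (9.346896171569824, 5.902978897094727), 6.372216701507568)
plate ((522.003662109375, 23.506942749023438), 121.41877746582031)
```

```bash
cat >> h.py <<'E'
def look(n):
    p,r=current_tcp_pos(),current_tcp_rot();d=get_image("wrist");np.savez(n+".npz",**d,p=p,r=r);return d,p,r
def masks(d):
    hsv=cv2.cvtColor(d["image"],cv2.COLOR_RGB2HSV);return [hsv[...,i].astype(int) for i in range(3)]
def proj(d,p,r,m,z):
    v,u=np.nonzero(m);return np.array([ray(d,a,b,z,p,r)[:2] for a,b in zip(u,v)])*1000
E
python3 - <<'E'
from h import *
A=np.array([.542,-.3054]);ya=np.radians(-22)
move_pose([*(A-.044*np.array([np.cos(ya),np.sin(ya)])),.25],D(-22));print(current_time(),current_qpos())
d,p,r=look("w3");P=cloud(d,p,r);H,S,V=masks(d)
near=(np.hypot(P[...,0]-A[0],P[...,1]-A[1])<.04)&(P[...,2]<.15)
q=proj(d,p,r,near&(P[...,2]>.113)&(S>90),.118);rc=cv2.minAreaRect(q.astype(np.float32));print("top",len(q),rc)
qy=proj(d,p,r,near&(P[...,2]>.11)&(H>18)&(H<36)&(S>90),.119).mean(0);print("bar",qy)
fl=near&(P[...,2]>.062)&(P[...,2]<.074)&(S<60)&(V>90);print("flange",cv2.minEnclosingCircle(proj(d,p,r,fl,.068).astype(np.float32)))
print(p,r,np.median(P[near&(P[...,2]>.113)&(S>90)][:,2]))
E
```

```text
17.5583 [-5.81533301e-01  3.76452942e-02  1.25313228e+00  5.32845657e-05
  1.85066279e+00  1.37203037e+00]
top 755 ((541.2996215820312, -306.30145263671875), (15.442777633666992, 34.89175033569336), 68.09449005126953)
bar [ 552.30866956 -309.96969   ]
flange ((542.0796508789062, -305.3636474609375), 21.46418571472168)
[ 0.50134289 -0.28885466  0.25006494] [-3.14157252e+00 -1.59408708e-04 -3.82752618e-01] 0.11766725196388966
```

```bash
python3 - <<'E'
from h import *
A=[.5415,-.3058]
command_gripper(.06)
move_l([*A,.16],vel=.2);move_l([*A,.074],vel=.12)
command_gripper(0,squeeze=90);print("w",current_gripper_width(),current_grasp_force(),current_time())
move_l([*A,.20],vel=.15);print(current_wrist_force())
move_pose([.48,.0173,.235],D(-1.2));print(current_time())
d,p,r=look("w4");P=cloud(d,p,r);H,S,V=masks(d)
top=(np.hypot(P[...,0]-.5235,P[...,1]-.0173)<.045)&(abs(P[...,2]-.1)<.01)
q=proj(d,p,r,top,.1);h=cv2.convexHull(q.astype(np.float32));e=cv2.fitEllipse(h);print("hub",cv2.minEnclosingCircle(h),e)
qy=proj(d,p,r,top&(H>18)&(H<36)&(S>90)&(V>120),.1);print("bar",len(qy),qy.mean(0),cv2.minAreaRect(qy.astype(np.float32)));b=qy.mean(0)-e[0];print(np.degrees(np.arctan2(b[1],b[0])),p,r)
cv2.imwrite("pics/w4.png",d["image"][...,::-1])
E
```

```text
w 0.014803413688566481 88.42473149299622 19.8167
[-0.56623625 -0.40166978 -2.54794577]
22.0583
hub ((523.0709838867188, 16.762577056884766), 31.766372680664062) ((523.1179809570312, 16.73465919494629), (62.920345306396484, 63.21492004394531), 178.4337158203125)
bar 101 [548.3719489  16.7939217] ((548.2845458984375, 16.800537109375), (4.734666347503662, 10.602944374084473), 88.70088195800781)
0.13445352595301904 [0.48025212 0.01651796 0.23465261] [ 3.14106063e+00  3.26687141e-04 -2.21800903e-02]
```

View pics/w4.png

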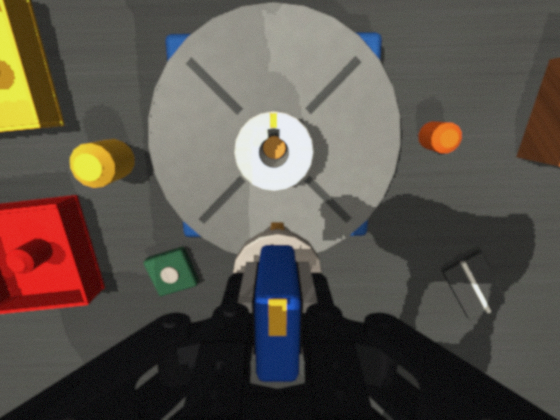

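Hub at (274,151) with its bar straight up. The arbor is held with its key (277,226) facing the same way. I'll check the arbor's offset in the grip from this same picture, then insert with a force stop.

```bash
python3 - <<'E'
from h import *
d=dict(np.load("w4.npz"));p,r=d["p"],d["r"];P=cloud(d,p,r);H,S,V=masks(d)
m=(np.hypot(P[...,0]-p[0],P[...,1]-p[1])<.03)&(S>90)&(H>15)&(H<130)
z=P[m][:,2]-p[2];zt=np.percentile(z,95);print("ztop",zt)
t=m&(abs(P[...,2]-p[2]-.044)<.005);q=proj(d,p,r,t,p[2]+.044)-1000*p[:2];print(len(q),cv2.minAreaRect(q.astype(np.float32)))
fl=(np.hypot(P[...,0]-p[0],P[...,1]-p[1])<.03)&(abs(P[...,2]-p[2]+.006)<.005);q=proj(d,p,r,fl,p[2]-.006)-1000*p[:2]
print(len(q),q.min(0),q.max(0)) if len(q) else 0
E
```

```text
ztop 0.0818210017815819
3820 ((4.840761184692383, -0.9866580963134766), (39.058677673339844, 41.983585357666016), 41.54085922241211)
1606 [  1.28802444 -22.61633319] [22.8463276  19.39940019]
```

```bash
python3 - <<'E'
from h import *
T=[.5226,.0176]
move_pose([*T,.175],D(-.6));print(current_tcp_pos(),current_tcp_rot(),current_wrist_force())
for z in(.148,.136,.127):
    hit=move_l([*T,z],vel=.05,threshold=8);print(hit,current_tcp_pos(),current_wrist_force().round(1),current_wrist_torque().round(2),current_time())
    if hit: break
E
```

```text
[0.52220797 0.01665739 0.17281546] [ 3.14153394  0.00474925 -0.01221081] [ 0.6232016   0.3366002  -3.24624615]
False [0.52250709 0.01763795 0.14797992] [ 1.2  1.8 -3.3] [-0.01 -0.14  0.01] 23.1917
False [0.52252211 0.01762575 0.13539709] [ 2.4  0.7 -3.9] [-0.02 -0.3   0.04] 23.5833
False [0.52253505 0.01760796 0.12647235] [ 2.1 -0.7 -4.1] [ 0.01 -0.41 -0.02] 23.9167
```

The key is in the keyway: the arbor is at z 0.126 with almost no force. I'll push it home against the spring.

```bash
python3 - <<'E'
from h import *
T=[.5226,.0176]
for z in(.116,.114,.113,.112,.111):
    hit=move_l([*T,z],vel=.03,threshold=25);wait(.2);print(z,hit,current_tcp_pos().round(4),current_wrist_force().round(1),current_time())
    if current_wrist_force()[2]>25: break
print(current_gripper_width(),current_grasp_force())
E
```

```text
0.116 False [0.5229 0.0176 0.1172] [-2.   0.2  5.3] 24.6333
0.114 False [0.5229 0.0176 0.1154] [-2.3  0.7  5.8] 25.0833
0.113 False [0.5229 0.0176 0.1149] [-2.7  1.4  8.3] 25.5333
0.112 False [0.523  0.0176 0.1149] [-3.9  0.1 11.9] 25.9833
0.111 False [0.523  0.0176 0.1148] [-6.6  0.5 17.4] 26.4333
0.015117500510796947 90.87745070457458
```

```bash
python3 - <<'E'
from h import *
T=[.5226,.0176]
for z in(.110,.109):
    move_l([*T,z],vel=.03);wait(.3);print(z,current_tcp_pos().round(4),current_wrist_force().round(1),current_time())
wait(1);print(current_tcp_pos().round(4),current_wrist_force().round(1),current_gripper_width())
s=get_image("side");c=s["image"][160:400,190:390][...,::-1];cv2.imwrite("pics/s5.png",cv2.resize(c,None,fx=2.5,fy=2.5,interpolation=cv2.INTER_CUBIC))
E
```

```text
0.11 [0.523  0.0176 0.1148] [-9.  -0.2 20.7] 26.9833
0.109 [0.523  0.0176 0.1148] [-11.    0.5  24.8] 27.5333
[0.523  0.0176 0.1148] [-11.    0.2  24.9] 0.015023824994979444
```

View pics/s5.png

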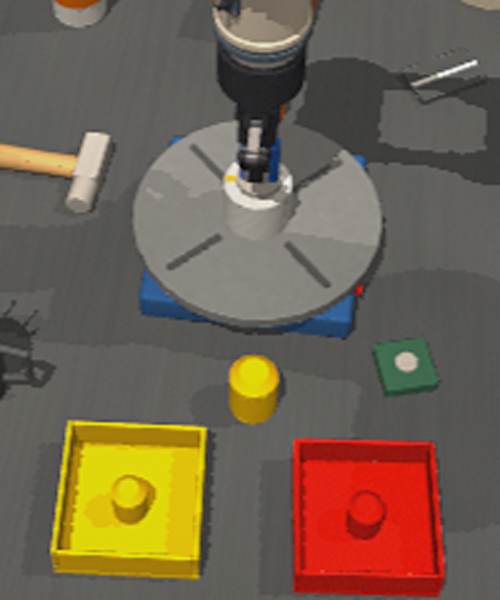

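The flange looks seated on the hub and the z stop is hard. I'll relieve the sideways force to make sure it isn't a skewed seat.

```bash
python3 - <<'E'
from h import *
for x in(.5216,.5206):
    move_l([x,.0176,.109],vel=.03);wait(.3);print(x,current_tcp_pos().round(5),current_tcp_rot().round(4),current_wrist_force().round(1),current_wrist_torque().round(2),current_time())
E
```

```text
0.5216 [0.52296 0.01759 0.11478] [ 3.1414 -0.0066 -0.0104] [-5.9  0.3 22.5] [-0.01  1.49  0.01] 29.1333
0.5206 [0.52291 0.01759 0.11486] [ 3.1415 -0.009  -0.0105] [-2.2  0.6 21.1] [0.03 0.79 0.05] 29.6833
```

```bash
python3 - <<'E'
from h import *
for x,pi in((.5211,.006),(.5211,.012)):
    move_l([x,.0176,.1085],vel=.03,rot=[np.pi,pi,np.radians(-.6)]);wait(.3);print(pi,current_tcp_pos().round(5),current_tcp_rot().round(4),current_wrist_force().round(1),current_wrist_torque().round(2),current_time())
E
```

```text
0.006 [0.52302 0.0176  0.11484] [ 3.1414e+00 -2.3000e-03 -1.0400e-02] [-5.2  0.4 23.6] [ 0.01  1.14 -0.03] 30.2333
0.012 [0.52314 0.01754 0.11485] [ 3.1413  0.0033 -0.0104] [-6.7  0.6 23.2] [0.03 0.86 0.01] 30.7833
```

Sweeping the tilt through level leaves the stop height unchanged, with a steady 23 N push, so the arbor is home. Handing in.

```bash
python3 -c "
from h import *
print(finish_job())"
```

```text
the job is handed in; nothing more can be done
None
```

I handed the job in at about 31 s of robot time: both plugs stand in the bins of their own colour, and the keyed arbor is home in the hub, still gripped and pressed down with about 23 N.

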